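# Index a photometer's vial turret by its tabs and take the reading

### The arm

A 6-joint arm with a two-finger parallel gripper is mounted at the origin on a cart in front of the work surface, level with it; the furniture and walls round the work are solid. World frame = base frame: x ahead of the robot, y to its left, z up, the work surface at z = 0. Lengths are in mm, angles in rad, forces in N, time in s.
With the tool pointing down it reaches from about 350 to 975 mm from the base axis. Payload 7.1 kg.
Tool frame: the origin (TCP) lies midway between the tips of the shut fingers; the grasp point (between the pads) lies ctrl.grip_point_offset behind it (ctrl.grip_point_offset is the distance from the TCP to the grasp point, in mm); z points along the fingers, y is the line along which they close (so a half turn about z gives the same grasp; the last joint's range is limited). The gripper opens to 88 mm and grips with 3 to 60 N. Pads are 20 mm wide; open, the fingers measure 115 mm over their backs; the gripper's body (75 mm by 178 mm) begins 61 mm behind the grasp point.
Start: joints at [-1.136, 0.423, 1.63, -0, 1.089, -0.019], TCP at [274.004, -561.717, 222.675] pointing down, gripper open.
Joint ranges: [-3, 3], [-0.9, 2.11], [0.09, 2.58], [-1.31, 4.45], [0.11, 2.69], [-2.54, 2.54]. Speed limits (rad/s): [2.39, 2.39, 3.01, 3.14, 3.14, 3.14].

### API

Orientations are given as a rotation vector (axis times angle).
In Python, from workcell import ctrl, get_image, close_job, finder gives the robot as it stands.
- The arm moves only by the tool servo_tool, never from a script. Its argument "deltas" is a list of rows, each a list of 2 entries, a list of its own where there are three numbers: the shift along the tool's x, y, z in mm, then the turn, a rotation vector about the tool's x, y, z in rad. A call has 1 to 5 rows; each row is the pose to reach, as a shift and turn from the pose commanded when the call began, along the tool's axes at that moment; what a row does not reach only later rows make up. A row lasts 1/12 s, in which the tool goes at most 41.7 mm and 7.16 degrees, less where a joint would pass 70% of its speed; a pose out of reach is approached as far as the arm can. A call with a gripper value outside its range is refused whole. "grip" is the closure, from -1 (fully open) to 1 (shut), so that 0 is half open, set as the call begins (left out, the last holds). The fingers move at their own pace and stop on an object; the grip force is fixed at half the most. Time passes only in rows, so rows that repeat a pose let the fingers close. It gives the time, the measured TCP pose, the force, the opening and the grip force at its end, in the units of the state.
- ctrl.get_obs(): the state, without advancing time (a new reading comes with each control period).
- get_image(name): name is "side" or "top" or "wrist"; returns a dict with "frame" (420x560x3 uint8, blue, green, red), "depth" (420x560 float32, mm along the optical axis (not along the pixel's ray), 0 where there is no reading), "K" (3x3 intrinsics, pixels), "dist" ([k1, k2, p1, p2, k3] as OpenCV has them; the pictures are not rectified), "pose" (4x4, takes a point from camera to world coordinates). Camera axes: x right, y down, z forward; pixel columns grow to the right and rows downward; lengths in mm; the calibration is good to about 2 mm. A picture is of the moment at which its call begins.
- close_job(): hands the job in; it is judged then, once.
Trained networks look in a picture, given as the dict that the camera call returned (one of the last four; its "shot" number tells which), for a name from the list of things; names that differ only in an ending like _2 or _b are one class to them, and where a whole thing is asked for, a point or a joint stands for the part that bears it (a point fixed in the world has none). Each returns a list of dicts, best first, with "score" (0 to 1); they miss things now and then, are a little off and sometimes report something else, mostly with a low value. They report only what shows in the picture. A call takes as long as a camera call.
- finder.search_frame(query, picture): "rect" ([centre column, centre row, width, height] as shares, 0 to 1, of the picture: columns of its width, rows of its height, round what is visible of it).
- finder.silhouettes(query, picture): "mask" (420x560 bool, what is visible of it) and "rect" ([centre column, centre row, width, height] as shares, 0 to 1, of the picture: columns of its width, rows of its height, round what is visible of it).
The state is a dict: "t": time; "qpos": joint angles; "qvel": joint speeds; "joint_torque": joint torques, N m; "ee_pos": TCP position; "orientation": TCP orientation; "ft_force": force on the tool from outside, world axes, zero at the start; "moment": the same for the moment, N m; "width": finger opening in mm; "grasp_force": force on a finger pad.
Only numpy, scipy, OpenCV 4.12 (cv2) and the standard library are available. Lean on these libraries where they do the work, as an engineer would, in place of code of your own. Each camera call takes 0.05 s, during which the arm holds its last target. There are 200 camera calls.

### The job

Take a reading of the one vial that stands in the photometer's turret: push the turret round by its finger tabs until that vial clicks into the measuring place between the lamp column and the detector face, then fold the raised light shield fully down over it, and only then press the read key right in and let it go. Only push: keep the fingers off the vial and the short metal reference plugs themselves, lift nothing out of its cup, and leave the other things on the worktop standing as they are.

Things in the scene. Friction and masses are not known exactly. Their poses are not given: they have to be found in the camera images.
- photometer: bench photometer, white, fixed. Origin: foot of the turret's axis, at worktop height; x points from the turret to the detector housing, to the robot's left, 7 to 27 deg turned away from it. In its frame, mm: black lamp column on the axis, radius 17, top z 72; turret radius 66; housing x 96 to 170, y -40 to 78, top z 66, with a tower y +-33, top z 104; read key beside it at y 56
- beam (a point): the measuring place: point on the cup floor (30 mm above the worktop), 43 mm from the turret axis along the photometer's +x, between the lamp column and the black detector face (50 mm wide, at x 91); the vial's origin belongs here
- turret (a joint): turret angle about its vertical axis, rad, anticlockwise from above; starts at 0, turns several turns either way. A click stop every 1.047 rad (60 deg) puts a cup in the measuring place; let go within 30 deg of a stop, it swings into it by itself. Some 2 to 3 N at a tab turns it. At 0 the six cups stand at 0, 60 .. 300 deg from the photometer's x, 43 mm from the axis; cup floor z 30, rim z 52 mm
- turret_tabs: six upright aluminium finger tabs on the turret's rim, midway between the cups: at turret angle 0 at 30, 90 .. 330 deg from the photometer's x. Each is a blade 6 mm thick along the rim, 74 to 90 mm from the axis, 30 to 72 mm above the worktop; the dots on it only number the cups. Origin: turret axis at worktop height; axes turn with the turret
- sample_vial: the only vial in the turret: brown screw-cap glass vial, 28 mm across, 60 mm tall, loose in a cup with about 1.5 mm play, its top 90 mm above the worktop. It may stand in the cup at 60, 120, 180 or 300 degrees. Origin: centre of its underside, z up. Other vials of the same shape stand on the worktop and are not meant
- ref_a: short metal reference plug, 27 mm across, 38 mm tall, loose in another cup of the turret (top 68 mm above the worktop). Origin: centre of its underside
- ref_b: another plug like ref_a, in another cup
- ref_c: another plug like ref_a, in another cup
- shield (a joint): light shield: grey hinged hood over the measuring place, 52 mm wide, 100 mm from hinge to lip. rad: 0 = folded down flat (upper face at z 105, x 0 to 95 mm), grows as raised; starts at 0.62 to 0.85, stays where left (about 1 N at the lip moves it), stops at 0. Close it by pushing its upper face over and down toward the turret
- shield_hinge (a point): middle of the shield's hinge line, which runs along the photometer's y at x 100, z 100 mm. From it the raised shield leans up toward the turret; its upper face lies 5 mm off this line
- read_key (a joint): travel of the round black read key, m: 0 out, 0.005 fully in; spring return, 4 N when fully in
- read_key_top (a point): centre of the key's top face when out; the key is 24 mm across and is pressed straight down
- vial_a: loose vial on the worktop left of the photometer, 28 x 60 mm tall, bystander. Origin: centre of its underside
- vial_b: another loose vial on the worktop, bystander
- vial_c: another loose vial on the worktop, bystander
- pinch: small tube clamp, 13 x 50 x 21 mm, right of the photometer at the front edge, bystander. Origin: centre of its underside
- pinch_b: another tube clamp, bystander

How it is judged (in metres and radians):
On the way, in this order (a step that is already met when the one before it is completed fails the run):
1. the fingers push a finger tab (contact force between the fingers and turret_tabs above 0.3 N), for 0.02 s.
2. the vial stands in the measuring place, turret at rest (horizontal distance between sample_vial and beam below 0.005 m and velocity of joint turret between -0.1 and 0.1 rad/s), for 0.3 s.
3. the light shield is folded down over the vial (horizontal distance between sample_vial and beam below 0.005 m and value of joint shield below 0.08 rad), for 0.2 s.
4. the read key is pressed in (all of step 3 and value of joint read_key above 0.0035 m), for 0.1 s.
At the end, for the whole second after the job is handed in: The vial stands upright (within 0.1 rad) on its cup floor within 5 mm of the measuring place, at rest; the light shield is down (below 0.08 rad); the read key is out again (below 1.2 mm) (all of step 3 and angle between sample_vial's own z axis and vertical below 0.1 rad and height (world z) of sample_vial below 0.034 m and value of joint read_key below 0.0012 m and linear speed of sample_vial below 0.02 m/s); the robot touches nothing.
It fails at once if the shield is folded (below 0.35 rad) while the vial is not in the measuring place (value of joint shield below 0.35 rad and horizontal distance between sample_vial and beam above 0.009 m).
It fails at once if the read key is pressed with the shield up or the vial out of the measuring place (value of joint read_key above 0.003 m and (value of joint shield above 0.12 rad or horizontal distance between sample_vial and beam above 0.007 m)).
It fails at once if the vial or a reference plug is lifted in its cup by over 10 mm (height (world z) of any of sample_vial, ref_a, ref_b, ref_c above 0.04 m).
It fails at once if the fingers or the arm push on the vial or a reference plug (over 1 N) (contact force between any of the fingers, the arm and sample_vial above 1 N or contact force between any of the fingers, the arm and ref_a above 1 N or contact force between any of the fingers, the arm and ref_b above 1 N or contact force between any of the fingers, the arm and ref_c above 1 N).
It fails at once if a thing on the worktop is moved over 25 mm or tipped (distance of any of vial_a, vial_b, vial_c, pinch, pinch_b from where it was at the start of the episode above 0.025 m or angle between any of vial_a, vial_b, vial_c's own z axis and vertical above 0.5 rad).
It also fails if it takes over 67 s, if anything falls off the work surface, if the arm or the gripper's body presses on something with over 40 N, if the wrist force passes 120 N, or if a joint passes its speed limit or range.

## Working session

There is one attempt and no reset: what is moved stays moved. The work goes in short steps, Python scripts to look and compute and a tool call to move; the robot and the scene stay as the last step left them, time stands still between calls to the robot, and variables do not carry over. Pictures are saved under pics/ and viewed, at most 10 in all, crops included, and the job is handed in when it is done.

Besides the shell and the picture viewer there is one more tool, called after "Call:" as name([rows], argument=value, ...), one row to a line, values as JSON. servo_tool: Moves the arm, as the interface text tells. Its arguments: {"type":"object","properties":{"deltas":{"type":"array","items":{"type":"array"}},"grip":{"type":"number"}},"required":["deltas"]}

```bash
mkdir -p pics; cat > h.py <<'E'
import numpy as np, cv2
from workcell import ctrl,get_image,close_job,finder
def world(p,uv,depth=None):
    uv=np.array(uv,float).reshape(-1,2)
    n=cv2.undistortPoints(uv.reshape(-1,1,2),p["K"],np.array(p["dist"])).reshape(-1,2)
    d=p["depth"][uv[:,1].astype(int),uv[:,0].astype(int)] if depth is None else depth
    c=np.c_[n*np.reshape(d,(-1,1)),np.broadcast_to(d,len(n))]
    P=np.array(p["pose"]);return c@P[:3,:3].T+P[:3,3]
def proj(p,X):
    P=np.linalg.inv(np.array(p["pose"]))
    return cv2.projectPoints(np.array(X,float).reshape(-1,3),cv2.Rodrigues(P[:3,:3])[0],P[:3,3],p["K"],np.array(p["dist"]))[0].reshape(-1,2)
E
python3 - <<'E'
from h import *
ims=[]
for n in("top","side"):
    p=get_image(n); cv2.imwrite(f"pics/{n}0.png",p["frame"])
    print(n,np.array(p["pose"]).round(2).tolist())
    for q in("photometer","turret_tabs","sample_vial","ref_a","shield","read_key","pinch"):
        for r in finder.silhouettes(q,p)[:5]:
            m=r["mask"];v,u=np.nonzero(m&(p["depth"]>0))
            if len(u)==0: continue
            w=world(p,np.c_[u,v]);
            hi=w[w[:,2]>np.percentile(w[:,2],90)-4]
            print(q,round(r["score"],2),(np.array(r["rect"])*[560,420,560,420]).round().tolist(),"med",np.median(w,0).round(),"top",hi.mean(0).round())
print(ctrl.get_obs(), ctrl.grip_point_offset)
E
```

```text
top [[-0.02, -0.99, 0.17, 352.96], [-1.0, 0.02, 0.02, -183.77], [-0.02, -0.17, -0.99, 961.82], [0.0, 0.0, 0.0, 1.0]]
photometer 0.57 [288.0, 203.0, 116.0, 76.0] med [ 533. -120.   87.] top [ 542. -178.  157.]
turret_tabs 0.77 [311.0, 201.0, 83.0, 84.0] med [ 515. -245.   54.] top [ 517. -230.   71.]
turret_tabs 0.75 [320.0, 224.0, 13.0, 11.0] med [ 486. -227.   68.] top [ 487. -227.   69.]
sample_vial 0.57 [299.0, 219.0, 15.0, 20.0] med [ 497. -187.   88.] top [ 500. -187.   90.]
sample_vial 0.49 [311.0, 205.0, 85.0, 81.0] med [ 520. -234.   31.] top [ 520. -225.   59.]
sample_vial 0.44 [425.0, 238.0, 26.0, 14.0] med [ 459. -456.   19.] top [ 458. -459.   21.]
sample_vial 0.2 [246.0, 212.0, 11.0, 6.0] med [513. -84.  87.] top [514. -84.  87.]
ref_a 0.72 [334.0, 211.0, 16.0, 15.0] med [ 515. -259.   67.] top [ 516. -259.   68.]
ref_a 0.53 [176.0, 225.0, 17.0, 16.0] med [497.  67.  53.] top [499.  72.  59.]
ref_a 0.49 [319.0, 225.0, 17.0, 10.0] med [ 485. -227.   68.] top [ 488. -228.   68.]
ref_a 0.43 [306.0, 184.0, 11.0, 17.0] med [ 569. -210.   67.] top [ 571. -210.   70.]
shield 0.
[... 1340 characters left out ...]
'qpos': array([-1.13597349e+00,  4.23058151e-01,  1.62988470e+00,  7.15538521e-06,
        1.08860007e+00, -1.90260418e-02]), 'qvel': array([6.67176265e-05, 5.33109428e-04, 2.96969373e-05, 3.33743692e-04,
       1.90639989e-03, 1.19967822e-03]), 'joint_torque': array([ 6.24957866e-04, -5.44508064e+01, -2.74032229e+01,  6.44734525e-02,
        1.67343108e-02, -2.53365209e-05]), 'ee_pos': array([ 274.02641032, -561.72103803,  222.70723715]), 'orientation': array([3.06100651e+00, 7.06785683e-01, 2.58695172e-05]), 'ft_force': array([-0.26066045, -0.64773808, -0.05093769]), 'moment': array([-0.00832234, -0.01087973, -0.00691457]), 'grasp_force': 0.0, 'width': 87.87135273599218} 18.700000000000003
```

View pics/top0.png

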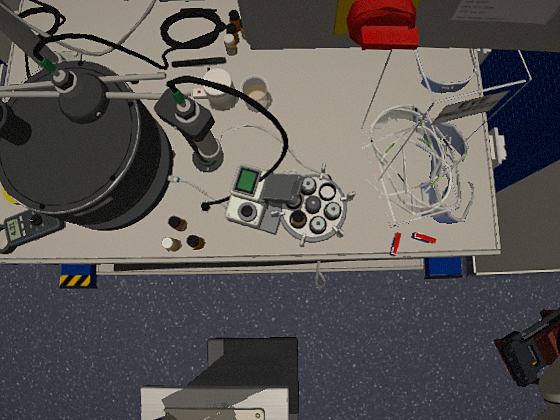

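View pics/side0.png

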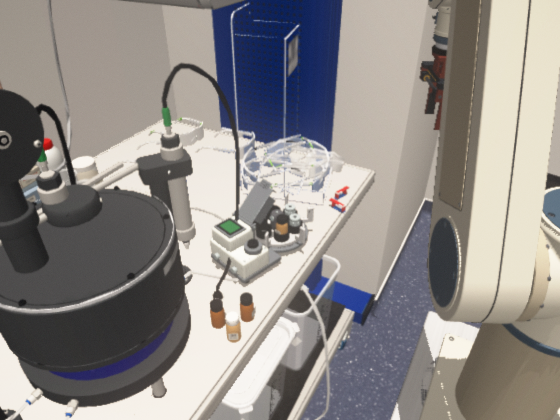

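```bash
cat > fit.py <<'E'
from h import *
from scipy.optimize import least_squares
from scipy.spatial.transform import Rotation as R
p=get_image("top")
v,u=np.nonzero(p["depth"]>0); w=world(p,np.c_[u,v])
obs=[(514,-84),(516,-259),(487.5,-228),(570.5,-210),(500,-187)]
pol=lambda r,d:(r*np.cos(np.radians(d)),r*np.sin(np.radians(d)))
mod=np.array([(133,56),pol(43,180),pol(43,120),pol(43,300),pol(43,60)])
def T(q,m): return q[:2]+m[:,:1]*[np.sin(q[2]),np.cos(q[2])]+m[:,1:2]*[-np.cos(q[2]),np.sin(q[2])]
def res(q):
    e=T(q,mod)-obs; x=np.array([np.sin(q[2]),np.cos(q[2])]); e[0]-=x*(e[0]@x) # key x unknown
    return e.ravel()
q=least_squares(res,[528,-217,.288],loss='soft_l1',f_scale=2).x
print(q,res(q).reshape(-1,2).round(1).tolist())
d=w[:,:2]-q[:2]; f=np.c_[d@[np.sin(q[2]),np.cos(q[2])],d@[-np.cos(q[2]),np.sin(q[2])]]
r=np.hypot(*f.T);a=np.degrees(np.arctan2(f[:,1],f[:,0]))%360
s=(r>71)&(r<93)&(w[:,2]>58)&(w[:,2]<78)
for t in range(30,360,60):
    k=s&(abs(a-t)<12); print(t,k.sum(),a[k].mean().round(1) if k.any() else'',r[k].mean().round(1) if k.any() else'',w[k].mean(0).round() if k.any() else'', 'model',T(q,np.array([pol(82,t)])).round().tolist())
# height map
H={}
for i in range(380,760,30):
    print(i,[int(w[(abs(w[:,0]-i-15)<15)&(abs(w[:,1]-j-15)<15)][:,2].max(initial=-9)) for j in range(-510,60,30)])
M=R.from_rotvec(ctrl.get_obs()["orientation"]).as_matrix(); print(M.round(3))
E
python3 fit.py
```

```text
[ 5.29057047e+02 -2.18774676e+02  3.13010571e-01] [[-0.2, 0.1], [-0.2, -0.7], [-0.5, 0.2], [0.6, 0.2], [0.2, 0.1]]
30 30 30.5 81.8 [ 511. -139.   70.] model [[512.0, -139.0]]
90 22 90.3 81.3 [ 452. -194.   71.] model [[451.0, -194.0]]
150 28 150.3 81.8 [ 469. -274.   69.] model [[468.0, -274.0]]
210 30 210.4 81.8 [ 547. -299.   68.] model [[546.0, -299.0]]
270 27 270.3 81.8 [ 607. -243.   69.] model [[607.0, -244.0]]
330 7 330.0 87.5 [ 594. -160.   71.] model [[590.0, -164.0]]
380 [-9, -9, -9, -9, -9, -9, -9, -9, -9, -9, -9, -9, -9, -9, -9, -9, -9, -9, -9]
410 [4, 4, 3, 23, 22, 3, 4, 3, 3, 5, 4, 4, 4, 4, 3, 4, 4, 3, 3]
440 [21, 23, 23, 25, 4, 4, 3, 73, 32, 44, 74, 19, 3, 5, 5, 4, 5, 63, 63]
470 [116, 110, 107, 91, 5, 3, 3, 73, 71, 71, 92, 91, 27, 79, 81, 56, 4, 6, 36]
500 [121, 125, 109, 103, 88, 5, 5, 70, 71, 74, 173, 165, 140, 108, 90, 70, 4, 4, 33]
530 [129, 137, 134, 106, 82, 77, 74, 73, 54, 74, 172, 166, 137, 109, 107, 100, 46, 49, 3]
560 [133, 138, 115, 94, 425, 68, 5, 628, 628, 611, 165, 200, 170, 117, 108, 101, 4, 68, 78]
590 [545, 598, 619, 617, 613, 612, 615, 630, 630, 617, 609, 610, 611, 436, 449, 453, 441, 292, 4]
620 [428, 120, 117, 104, 426, 428, 65, 4, 4, 19, 29, 31, 3, 5, 448, 452, 441, 313, 293]
650 [427, 112, 103, 105, 96, 428, 4, 3, 3, 3, 28, 66, 87, 4, 117, 292, 331, 294, 293]
680 [88, 109, 85, 75, 77, 357, 4, 4, 3, 3, 4, 3, 96, 113, 117, 3, 3, 292, 289]
710 [43, 96, 96, 90, 84, 177, 4, 5, 4, 4, 5, 2, 4, 4, 2, 4, 3, 1, 285]
740 [5, 3, -9, 2, 2, 4, 4, 3, 3, 3, 4, 3, 74, 75, 32, 87, 88, 47, -9]
[[ 0.899  0.438  0.   ]
 [ 0.438 -0.899 -0.   ]
 [-0.     0.    -1.   ]]
```

```bash
python3 - <<'E'
from h import *
p=get_image("top")
v,u=np.nonzero(p["depth"]>0); w=world(p,np.c_[u,v])
k=(w[:,2]>200)&(w[:,0]>450)&(w[:,0]<700)&(w[:,1]<60)&(w[:,1]>-520)
print(k.sum())
for i in np.nonzero(k)[0][::max(1,k.sum()//40)]: print(u[i],v[i],w[i].round())
# tall near photometer
E
```

```text
20269
237 0 [ 615. -134.  608.]
423 1 [ 612. -307.  607.]
286 3 [ 612. -179.  605.]
474 4 [ 612. -357.  605.]
339 6 [ 607. -228.  606.]
524 7 [ 613. -410.  603.]
389 9 [ 591. -269.  624.]
256 11 [ 612. -151.  594.]
444 12 [ 613. -333.  588.]
313 14 [ 612. -205.  587.]
501 15 [ 613. -392.  587.]
371 17 [ 585. -254.  620.]
558 18 [ 613. -455.  589.]
428 20 [ 613. -321.  574.]
302 22 [ 613. -195.  572.]
494 23 [ 613. -391.  573.]
366 25 [ 589. -252.  602.]
556 26 [ 613. -461.  574.]
430 28 [ 613. -326.  561.]
305 30 [ 613. -198.  558.]
498 31 [ 613. -402.  558.]
375 33 [ 579. -260.  604.]
251 35 [ 613. -142.  552.]
444 36 [ 613. -346.  546.]
322 38 [ 612. -216.  543.]
515 39 [ 613. -427.  545.]
393 41 [ 572. -276.  602.]
275 43 [ 612. -166.  536.]
474 44 [ 613. -385.  530.]
362 46 [ 570. -248.  598.]
261 48 [ 613. -150.  526.]
183 76 [622. -45. 450.]
175 88 [633. -19. 397.]
170 96 [671.  19. 290.]
257 101 [ 611. -134.  389.]
187 106 [633. -21. 334.]
448 110 [ 597. -402.  382.]
185 115 [619. -18. 332.]
164 121 [640.  37. 261.]
204 129 [615. -37. 280.]
281 151 [ 594. -161.  215.]
```

Call:
servo_tool([
  [[36,-16,0],[0,0,0.09]],
  [[72,-32,0],[0,0,0.18]],
  [[108,-48,0],[0,0,0.27]],
  [[144,-63,0],[0,0,0.36]],
  [[180,-79,0],[0,0,0.453]],
], grip=1)

```text
t: 1.32
ee_pos: [402.0, -410.5, 222.8]
orientation: [3.141, -0.007, 0.0]
ft_force: [-0.0, 0.2, -0.5]
width: 58.1
grasp_force: 0.0
```

Call:
servo_tool([
  [[28,-32,0],[0,0,0]],
  [[56,-64,0],[0,0,0]],
  [[84,-96,0],[0,0,0]],
  [[97,-114,20],[0,0,0]],
  [[97,-114,55],[0,0,0]],
])

```text
t: 1.73
ee_pos: [503.6, -295.7, 170.9]
orientation: [3.138, 0.008, 0.013]
ft_force: [0.8, -0.6, -1.1]
width: 24.9
grasp_force: 0.0
```

```bash
python3 - <<'E'
from h import *
o=ctrl.get_obs();print(o["ee_pos"],o["width"])
p=get_image("wrist"); f=p["frame"].copy()
q=[529.06,-218.77,.313]
for fa,r,z in [(150,82,72),(210,82,72),(90,82,72),(60,43,90),(0,0,72)]:
    a=np.radians(90+fa)-q[2]; X=[q[0]+r*np.cos(a),q[1]+r*np.sin(a),z]
    c=proj(p,[X])[0]
    if -2e3<c[0]<2e3: cv2.circle(f,tuple(int(i) for i in c),4,(0,0,255),1)
    print(fa,c.round())
cv2.imwrite("pics/w1.png",f)
E
```

```text
[ 503.56922869 -295.70706877  170.93948215] 24.92344671003946
150 [254. 246.]
210 [282. 161.]
90 [168. 262.]
60 [147. 219.]
0 [188. 180.]
```

View pics/w1.png

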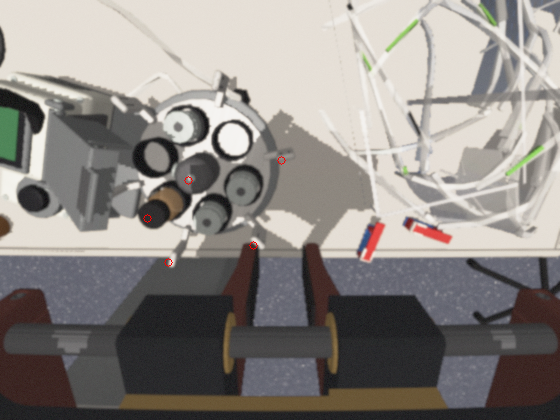

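Call:
servo_tool([
  [[0,0,25],[0,0,0]],
  [[0,0,50],[0,0,0]],
  [[0,0,70],[0,0,0]],
  [[0,0,70],[0,0,0]],
  [[0,0,70],[0,0,0]],
])

```text
t: 2.2
ee_pos: [497.2, -297.8, 97.4]
orientation: [-3.14, -0.0, 0.003]
ft_force: [-0.1, -0.2, 0.6]
width: 0.5
grasp_force: 0.0
```

Call:
servo_tool([
  [[0,0,16],[0,0,0]],
  [[0,0,32],[0,0,0]],
  [[0,0,47],[0,0,0]],
  [[0,0,47],[0,0,0]],
])

```text
t: 2.53
ee_pos: [497.5, -297.8, 50.3]
orientation: [-3.141, -0.001, 0.002]
ft_force: [0.2, -0.1, -0.4]
width: 0.7
grasp_force: 0.0
```

Call:
servo_tool([
  [[-11,-5.4,0],[0,0,0]],
  [[-16,-8.5,0],[0,0,0]],
  [[-20.8,-12,0],[0,0,0]],
  [[-25.3,-15.8,0],[0,0,0]],
  [[-29.6,-20,0],[0,0,0]],
])

```text
t: 2.95
ee_pos: [469.3, -278.2, 51.9]
orientation: [3.14, 0.001, 0.004]
ft_force: [1.5, -0.9, 1.1]
width: 0.4
grasp_force: 1.0
```

Call:
servo_tool([
  [[-4,-4.4,0],[0,0,0]],
  [[-7.6,-9.1,0],[0,0,0]],
  [[-10.9,-14,0],[0,0,0]],
  [[-13.9,-19.1,0],[0,0,0]],
  [[-16.5,-24.4,0],[0,0,0]],
])

```text
t: 3.37
ee_pos: [451.2, -252.6, 50.5]
orientation: [-3.141, -0.001, 0.001]
ft_force: [-0.4, -1.4, -0.7]
width: 0.6
grasp_force: 0.2
```

Call:
servo_tool([
  [[-2.2,-5.6,0],[0,0,0]],
  [[-4.1,-11.2,0],[0,0,0]],
  [[-5.4,-16.9,0],[0,0,0]],
  [[-6.6,-22.8,0],[0,0,0]],
  [[-7.2,-28.7,0],[0,0,0]],
])

```text
t: 3.78
ee_pos: [444.4, -223.9, 50.6]
orientation: [-3.141, -0.001, 0.001]
ft_force: [-0.3, 0.0, -0.0]
width: 0.5
grasp_force: 0.0
```

Call:
servo_tool([
  [[0,-4,0],[0,0,0]],
  [[0,-4,0],[0,0,0]],
  [[0,-4,0],[0,0,0]],
  [[0,10,0],[0,0,0]],
  [[0,10,0],[0,0,0]],
])

```text
t: 4.2
ee_pos: [445.7, -236.8, 51.0]
orientation: [3.14, 0.001, 0.003]
ft_force: [0.9, -0.6, 1.3]
width: 0.8
grasp_force: 0.0
```

```bash
cat > chk.py <<'E'
from h import *
import sys
o=ctrl.get_obs();print(o["ee_pos"],o["ft_force"])
q=[529.06,-218.77,.313]
for n in ("top","side"):
    p=get_image(n)
    v,u=np.nonzero(p["depth"]>0); w=world(p,np.c_[u,v])
    d=w[:,:2]-q[:2]; f=np.c_[d@[np.sin(q[2]),np.cos(q[2])],d@[-np.cos(q[2]),np.sin(q[2])]]
    r=np.hypot(*f.T);a=np.degrees(np.arctan2(f[:,1],f[:,0]))%360
    s=(r>71)&(r<93)&(w[:,2]>60)&(w[:,2]<76)
    for t in range(30,360,60):
        k=s&(abs(a-t)<20)
        if k.sum()>3: print(n,"tab",t,k.sum(),np.median(a[k]).round(1))
    for r_ in finder.silhouettes("sample_vial",p)[:2]:
        m=r_["mask"][v,u]; print("vial",round(r_["score"],2),np.median(f[m],0).round(1),np.median(w[m],0).round())
    k=(f[:,0]>0)&(f[:,0]<95)&(abs(f[:,1])<24)&(w[:,2]>98)
    if k.sum()>5: print("shield angle",np.median(np.arctan2(w[k,2]-105,100-f[k,0])).round(2))
    cv2.imwrite(f"pics/{n}_{sys.argv[1]}.png",cv2.resize(p["frame"][130:290,180:400],None,fx=3,fy=3))
E
python3 chk.py a
```

```text
[ 445.653735   -236.8389025    50.95775628] [ 0.88659007 -0.59667691  1.27373899]
top tab 30 25 30.2
top tab 210 25 210.3
top tab 270 24 270.3
top tab 330 7 329.7
shield angle 0.77
side tab 30 29 30.0
side tab 90 36 90.3
side tab 210 4 212.5
vial 0.75 [119.4  23.5] [537. -93.  77.]
vial 0.52 [124.8  56.8] [514. -82.  89.]
shield angle 0.77
```

View pics/side_a.png

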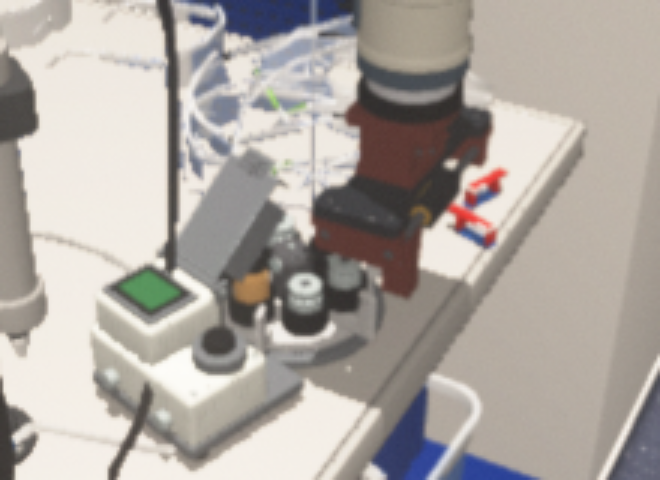

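Call:
servo_tool([
  [[0,0,-30],[0,0,0]],
  [[0,0,-65],[0,0,0]],
  [[0,0,-100],[0,0,0]],
  [[0,0,-135],[0,0,0]],
  [[0,0,-170],[0,0,0]],
])

```text
t: 4.82
ee_pos: [444.2, -234.4, 222.2]
orientation: [-3.141, -0.001, 0.001]
ft_force: [1.0, -0.5, -0.2]
width: 0.5
grasp_force: 0.0
```

```bash
python3 - <<'E'
from h import *
print(ctrl.get_obs()["ee_pos"])
for n in("top","side"):
    p=get_image(n)
    v,u=np.nonzero(p["depth"]>0); w=world(p,np.c_[u,v])
    k=(w[:,2]>110)&(w[:,2]<420)&(w[:,0]<630)&(w[:,0]>545)&(w[:,1]>-240)&(w[:,1]<-30)
    a=w[k]; print(n,len(a))
    for z in range(110,420,20):
        b=a[(a[:,2]>=z)&(a[:,2]<z+20)]
        if len(b): print(z,len(b),b.min(0).round(),b.max(0).round())
E
```

```text
[ 444.19339603 -234.35493114  222.23426211]
top 1102
110 153 [ 547. -149.  110.] [630. -30. 130.]
130 58 [ 581. -150.  130.] [629. -30. 149.]
150 39 [ 585. -157.  151.] [629. -30. 170.]
170 36 [ 588. -163.  170.] [630. -30. 190.]
190 35 [ 589. -167.  190.] [629. -30. 210.]
210 37 [ 591. -171.  210.] [630. -30. 230.]
230 27 [ 592. -172.  230.] [ 596. -163.  249.]
250 62 [ 593. -172.  252.] [629. -30. 270.]
270 123 [ 593. -173.  270.] [629. -30. 290.]
290 119 [ 595. -171.  290.] [630. -30. 310.]
310 67 [ 596. -166.  310.] [629. -30. 330.]
330 53 [ 598. -160.  330.] [630. -30. 350.]
350 57 [ 600. -152.  351.] [ 609. -138.  370.]
370 79 [ 602. -145.  370.] [ 612. -125.  390.]
390 91 [ 605. -134.  390.] [ 614. -113.  410.]
410 66 [ 607. -121.  410.] [615. -99. 420.]
side 1133
110 225 [ 545. -155.  110.] [ 586. -118.  130.]
130 201 [ 545. -177.  130.] [627. -30. 150.]
150 150 [ 545. -193.  150.] [623. -30. 170.]
170 46 [ 545. -199.  170.] [ 599. -151.  189.]
190 39 [ 589. -166.  190.] [624. -31. 210.]
210 36 [ 592. -172.  211.] [ 602. -161.  229.]
230 35 [ 593. -174.  231.] [624. -31. 250.]
250 37 [ 593. -172.  250.] [605. -30. 270.]
270 40 [ 594. -171.  271.] [ 604. -160.  290.]
290 63 [ 597. -168.  291.] [630. -31. 310.]
310 43 [ 597. -164.  310.] [630. -31. 330.]
330 41 [ 599. -158.  330.] [628. -30. 350.]
350 51 [ 601. -151.  350.] [ 610. -135.  370.]
370 52 [ 603. -143.  370.] [ 613. -126.  390.]
390 51 [ 606. -133.  391.] [ 612. -113.  410.]
410 23 [ 608. -119.  411.] [ 613. -101.  420.]
```

Call:
servo_tool([
  [[28,-22,0],[0,0,0]],
  [[56,-44,0],[0,0,0]],
  [[83,-66,0],[0,0,0]],
  [[83,-66,20],[0,0,0]],
  [[83,-66,35],[0,0,0]],
])

```text
t: 5.33
ee_pos: [528.8, -167.2, 184.5]
orientation: [3.142, 0.005, 0.001]
ft_force: [-0.2, 0.6, -0.1]
width: 0.7
grasp_force: 0.0
```

Call:
servo_tool([
  [[0,0,10],[0,0,0]],
  [[0,0,20],[0,0,0]],
  [[0,0,30],[0,0,0]],
  [[0,0,38],[0,0,0]],
  [[0,0,46],[0,0,0]],
])

```text
t: 5.75
ee_pos: [527.6, -168.9, 139.1]
orientation: [3.142, 0.0, 0.0]
ft_force: [-0.0, 0.5, 1.9]
width: 0.2
grasp_force: 0.4
```

Call:
servo_tool([
  [[0,0,9],[0,0,0]],
  [[0,0,18],[0,0,0]],
  [[0,0,26],[0,0,0]],
  [[0,0,33],[0,0,0]],
  [[0,0,33],[0,0,0]],
])

```text
t: 6.17
ee_pos: [527.6, -168.7, 105.7]
orientation: [-3.141, -0.001, 0.001]
ft_force: [0.6, -0.4, -0.3]
width: 0.4
grasp_force: 0.0
```

Call:
servo_tool([
  [[0,0,1],[0,0,0]],
  [[0,0,2],[0,0,0]],
  [[0,0,2],[0,0,0]],
  [[0,0,2],[0,0,0]],
])

```text
t: 6.5
ee_pos: [527.7, -168.6, 105.2]
orientation: [3.141, 0.001, 0.0]
ft_force: [-1.8, -0.0, 6.4]
width: 0.7
grasp_force: 3.0
```

Call:
servo_tool([
  [[0,0,-15],[0,0,0]],
  [[0,0,-35],[0,0,0]],
  [[-6,-35,-35],[0,0,0]],
  [[-10,-60,-35],[0,0,0]],
  [[-14,-85,-35],[0,0,0]],
])

```text
t: 6.92
ee_pos: [513.4, -82.8, 140.1]
orientation: [3.142, -0.0, 0.001]
ft_force: [-0.1, 0.1, -0.6]
width: 0.4
grasp_force: 0.0
```

```bash
python3 chk.py b; python3 - <<'E'
from h import *
p=get_image("wrist")
for r in finder.silhouettes("read_key",p)[:2]:
    v,u=np.nonzero(r["mask"]); w=world(p,np.c_[u,v]); print(r["score"],np.median(w,0))
E
```

```text
[513.42663718 -82.7854515  140.09345058] [-0.07006531  0.05384984 -0.61376973]
top tab 30 19 31.3
top tab 90 22 90.2
top tab 150 26 150.1
top tab 210 27 210.2
top tab 270 23 270.4
top tab 330 6 329.2
vial 0.73 [-249.9   -5.1] [ 457. -458.   20.]
vial 0.48 [-21.   38.4] [ 486. -227.   68.]
shield angle 0.02
side tab 30 31 29.8
side tab 90 38 90.4
side tab 150 35 151.8
side tab 210 22 210.7
shield angle 0.03
0.89 [517.29229274 -86.94360299  86.91618946]
```

View pics/side_b.png

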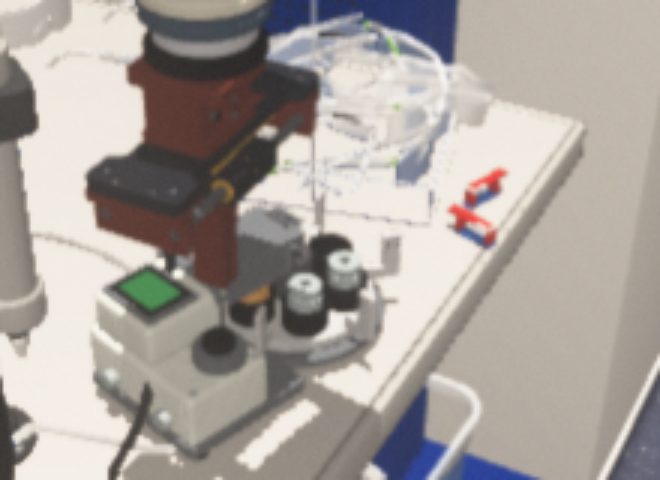

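Call:
servo_tool([
  [[1,2,20],[0,0,0]],
  [[1,2,40],[0,0,0]],
  [[1,2,50],[0,0,0]],
  [[1,2,54],[0,0,0]],
  [[1,2,56],[0,0,0]],
])

```text
t: 7.63
ee_pos: [514.1, -86.3, 83.1]
orientation: [-3.142, -0.0, 0.003]
ft_force: [-1.9, -0.7, 2.9]
width: 0.1
grasp_force: 1.7
```

Call:
servo_tool([
  [[0,0,1],[0,0,0]],
  [[0,0,1],[0,0,0]],
  [[0,0,1],[0,0,0]],
])

```text
t: 7.88
ee_pos: [514.9, -85.8, 83.4]
orientation: [3.141, 0.001, 0.001]
ft_force: [-0.9, -1.3, 3.0]
width: 0.5
grasp_force: 1.6
```

Call:
servo_tool([
  [[0,0,2],[0,0,0]],
  [[0,0,3],[0,0,0]],
  [[0,0,3],[0,0,0]],
  [[0,0,3],[0,0,0]],
  [[0,0,3],[0,0,0]],
])

```text
t: 8.3
ee_pos: [515.2, -85.8, 81.9]
orientation: [3.141, 0.002, 0.003]
ft_force: [-8.0, -1.7, 23.8]
width: 0.4
grasp_force: 11.8
```

At the stop (24 N, well past 4 N). Release.

Call:
servo_tool([
  [[0,0,-15],[0,0,0]],
  [[0,0,-40],[0,0,0]],
  [[0,0,-75],[0,0,0]],
  [[0,0,-110],[0,0,0]],
  [[0,0,-110],[0,0,0]],
])

```text
t: 8.72
ee_pos: [519.0, -86.1, 196.2]
orientation: [3.14, 0.002, 0.018]
ft_force: [1.2, -0.2, 0.2]
width: 0.5
grasp_force: 0.0
```

Call:
servo_tool([
  [[0,0,0],[0,0,0]],
  [[0,0,0],[0,0,0]],
  [[0,0,0],[0,0,0]],
])

```text
t: 8.97
ee_pos: [513.8, -85.3, 188.5]
orientation: [-3.141, -0.001, 0.003]
ft_force: [0.2, -0.8, -0.1]
width: 0.7
grasp_force: 0.0
```

```bash
python3 chk.py c | grep -E "shield|tab|^\["; python3 - <<'E'
from h import *
p=get_image("wrist")
for r in finder.silhouettes("read_key",p)[:1]:
    v,u=np.nonzero(r["mask"]); print("key",np.median(world(p,np.c_[u,v]),0).round(1))
print(close_job())
E
```

```text
[513.80461863 -85.32975655 188.52566022] [ 0.19764363 -0.84013948 -0.14017579]
top tab 30 27 30.6
top tab 90 22 90.2
top tab 150 26 150.1
top tab 210 27 210.2
top tab 270 24 270.3
shield angle 0.05
side tab 30 32 30.0
side tab 90 37 90.4
side tab 150 36 151.3
side tab 210 21 210.6
shield angle 0.04
key [ 537.6 -242.    43.2]
the job is handed in; nothing more can be done
None
```

The job is handed in: I turned the vial to the measuring place, folded the shield down, pressed the read key to its stop and let it go. The last pictures showed the turret on its stop and the shield down (about 0.05 rad); the finder lost the key, so its return is unconfirmed, and no verdict came back.

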